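# Load the vial viewer and hold its lamp shutter half open

## Task

Two sealed amber vials, a slim one and a wide one, stand loose on the counter: stand each upright in the free well of its matching row in the vial viewer, fully down. Then take the shutter's tab with the fingers, slide the sprung shutter to half its travel, so that the tab stands over the long middle line, and finish while still holding it there: do not let go, the spring would pull it shut. Leave the two vials already in the viewer, the spray bottle, the yellow tub and the dish where they are.

Things in the scene. Friction and masses are not known exactly. Their poses are not given: they have to be found in the camera images.
- viewer: Fixed vial viewer, 195 x 260 mm; origin on the counter; +x away from robot, +y to robot's left, z up. White lamp housing: x -105..-45, y -130..130, 85 high (mm); lit window in its +x face. Grey well block: x -45..90, y -85..85, 30 high. Slim row at x 0: two 28 mm wells, y +45 and -45; wide row at x 58: two 38 mm wells, y +45 and -45. Wells 20 deep; one of each row is filled
- small_well (a point): Centre of the floor of the free slim-row well (28 mm across, 20 mm deep, at viewer x = 0, y = 45 mm); 10 mm above the counter, well mouth 30 mm above the counter
- large_well (a point): Centre of the floor of the free wide-row well (38 mm across, 20 mm deep, at viewer x = 58 mm, y = -45 mm); 10 mm above the counter, well mouth 30 mm above the counter
- small_vial_center (a point): Centre of the loose slim vial: upright rigid cylinder 24 mm across, 65 mm tall, amber glass with blue cap of the same diameter, about 35 g. The point lies half-way up (32.5 mm above its underside); its z is its axis
- large_vial_center (a point): Centre of the loose wide vial: upright rigid cylinder 34 mm across, 65 mm tall, amber glass with blue cap of the same diameter, about 65 g. The point lies half-way up (32.5 mm above its underside); its z is its axis
- shutter (a joint): Travel of the aluminium shutter plate (90 mm wide) over the lamp window, in m: 0 shut (start), 0.08 fully open, 0.04 half. It slides along the viewer's +y. A spring pulls it shut with about 6.5 N when shut, 12 N at half and 17 N at full travel; it never stays open by itself
- tab (a point): Centre of the shutter's upright black tab above the lamp housing: 12 mm thick along the viewer's y (sliding direction), 26 mm along x, from 88 to 128 mm above the counter. Shut, it is at viewer x -78, y 0 mm. The housing's top (85 mm high) is flat and free on both its y sides. From its foot a 6 mm high strip, as thick as the tab, runs along +x to the shutter plate
- half_mark (a point): Point on the flat top of the lamp housing (85 mm above the counter), on the long thick dark middle line that lies across the top between two short thin lines (shut and fully open). At half travel the middle of the tab stands right above this point (viewer x = -78 mm, y = 40 mm)
- small_loaded_center (a point): Centre of the slim vial already standing in the other slim-row well (viewer x = 0, y = -45 mm), same size as the loose slim one; leave it in place
- large_loaded_center (a point): Centre of the wide vial already standing in the other wide-row well (viewer x = 58 mm, y = 45 mm), same size as the loose wide one; leave it in place
- spray_bottle: White spray bottle with grey head, 66 mm across, 161 mm tall, origin under its centre; bystander
- sharps_tub: Yellow round tub with red lid, 146 mm across, 107 mm tall, origin under its centre; bystander
- dish: White ceramic dish, 100 mm across, 32 mm tall, origin under its centre; bystander

How it is judged:
On the way, in this order (a step that is already met when the one before it is completed fails the run):
1. both loose vials stand fully down in the free wells of their rows (distance between small_vial_center and small_well below 0.036 m and horizontal distance between small_vial_center and small_well below 0.006 m and angle between each of small_vial_center, large_vial_center's own z axis and vertical below 0.15 rad and distance between large_vial_center and large_well below 0.036 m and horizontal distance between large_vial_center and large_well below 0.006 m), for 0.2 s.
2. the fingers hold the shutter at half travel (value of joint shutter between 0.032 and 0.048 m and contact force between the fingers and shutter above 4 N), for 0.3 s.
At the end, for the whole second after the job is handed in: Both loose vials stand upright (within 0.15 rad) and fully down (within about 3.5 mm) in the free wells of their own rows (within 6 mm of the well's centre), and through the last second the fingers hold the shutter still at half travel, 40 mm plus or minus 8 mm, with more than 4 N on it (all of step 1 and all of step 2 and velocity of joint shutter between -0.02 and 0.02 m/s); the arm keeps its last pose, push and grip.
It fails at once if a vial already in the viewer is lifted out or disturbed (distance of any of small_loaded_center, large_loaded_center from where it was at the start of the episode above 0.015 m).
It fails at once if a bystander is pushed out of its place (distance of any of spray_bottle, sharps_tub, dish from where it was at the start of the episode above 0.03 m).
It also fails if it takes over 67 s, if anything falls off the work surface, if the arm or the gripper's body presses on something with over 40 N, if the wrist force passes 120 N, or if a joint passes its speed limit or range.

## Robot

A 6-joint arm with a two-finger parallel gripper is mounted at the origin on the work surface. World frame = base frame: x ahead of the robot, y to its left, z up, the work surface at z = 0. Lengths are in m, angles in rad, forces in N, time in s.
With the tool pointing down it reaches from about 0.35 to 1 m from the base axis. Payload 7.1 kg.
Tool frame: the origin (TCP) lies between the finger pads; the fingertips stand 22 mm ahead of it and the grasp point (between the pads) lies 3 mm ahead of it; x points along the fingers, y is the direction in which the jaws open and shut, and the axes are right-handed (so a half turn about x gives the same grasp; the last joint's range is limited). The gripper opens to 85 mm and grips with 20 to 120 N. Pads are 22 mm wide; open, the fingers measure 114 mm over their backs; the gripper's body (76 mm by 85 mm) begins 54 mm behind the grasp point. The pads swing forward as they close: fully open they stand 13 mm farther back than shut.
Start: joints at [1.211, 0.423, 1.63, -0, 1.089, -0.019], TCP at [0.209, 0.589, 0.253] pointing down, gripper open.
Joint ranges: [-3, 3], [-0.9, 2.11], [0.09, 2.58], [-1.31, 4.45], [0.11, 2.69], [-2.54, 2.54]. Speed limits (rad/s): [2.39, 2.39, 3.01, 3.14, 3.14, 3.14].

## Interface

Orientations are given as a rotation vector (axis times angle).
In Python, from rig import manip gives the robot as it stands. The module is installed in compiled form; this text tells all that it offers. Calls block until the motion is done:
- manip.move_to(position, orientation): joint-space move of the TCP to a pose.
- manip.servo_line(position, orientation=None, rate=0.15): straight line of the TCP; orientation=None keeps the orientation; rate is the mean speed in m/s.
- manip.set_joints(angles): joint-space move.
- manip.command_gripper(opening, f_grip=None): finger opening in m; f_grip is the grip in N (None keeps the last); returns when the fingers have stopped.
- manip.hold(seconds).
- manip.solve_ik(position, orientation): joint angles nearest the present ones, or None.
- manip.camera(name): name is "side" or "top" or "wrist"; returns a dict with "image" (400x640x3 uint8, red, green, blue), "fx", "fy", "cx", "cy" (pixels), "k1" (the pictures are not rectified: a ray, as slopes to the right and down, at radius r is drawn at 1 + k1 r^2 times it, then the intrinsics apply), "cam_to_world" (4x4, takes a point from camera to world coordinates); the wrist camera has in their place "mount" (4x4, takes a point from camera to tool coordinates, whose origin is the TCP and whose axes are the tool frame's). Camera axes: x right, y down, z forward; pixel columns grow to the right and rows downward; lengths in m; the calibration is good to about 2 mm. A picture is of the moment at which its call begins: read the wrist's pose just before it. There is no depth.
A pose or a line that the arm cannot do raises manip.IKError and nothing moves.
- manip.sign_off(): hands the job in, once; it reports no verdict.
Readings, each from a call of its own:
- manip.get_time(): time.
- manip.get_joint_positions(): joint angles.
- manip.get_joint_vel(): joint speeds.
- manip.get_tau(): joint torques, N m.
- manip.get_position(): TCP position.
- manip.get_ee_rot(): TCP orientation.
- manip.get_contact_force(): force on the tool from outside, world axes, zero at the start.
- manip.get_torque(): the same for the moment, N m.
- manip.get_width(): finger opening in m.
Only numpy, scipy, OpenCV 4.12 (cv2) and the standard library are available. Lean on these libraries where they do the work, as an engineer would, in place of code of your own. Each camera call takes 0.05 s, during which the arm holds its last target.

## Working session

There is one attempt and no reset: what is moved stays moved. The work goes in short steps, each a Python script; the robot and the scene stay as the last script left them, time stands still between calls to the robot, and variables do not carry over. Pictures are saved under pics/ and viewed, and the job is handed in when it is done.

```bash
mkdir -p pics; python3 - <<'E'
from rig import manip
import cv2,numpy as np
for n in ("side","top","wrist"):
    p=manip.get_position();r=manip.get_ee_rot()
    c=manip.camera(n)
    cv2.imwrite(f"pics/{n}0.png",c["image"][:,:,::-1])
    print(n,c["fx"],c["fy"],c["cx"],c["cy"],c["k1"]);print(np.round(c.get("cam_to_world",c.get("mount")),4).tolist())
print(p,r,manip.get_time(),manip.get_width())
E
```

```text
side 437.9949052773492 437.9949052773492 317.6809701420719 196.31681520628965 -0.08128742397889621
[[-0.9918, -0.0776, 0.1015, 0.4773], [-0.1263, 0.4745, -0.8712, 0.9489], [0.0194, -0.8768, -0.4804, 0.6544], [0.0, 0.0, 0.0, 1.0]]
top 370.9657513812653 370.9657513812653 321.77182716937693 202.97801502333306 0.006677373513918361
[[0.0137, -0.9903, 0.1379, 0.4436], [-0.9999, -0.0136, 0.0018, -0.0685], [0.0, -0.1379, -0.9904, 1.1148], [0.0, 0.0, 0.0, 1.0]]
wrist 303.70307436295286 303.70307436295286 316.0121619053142 200.8788329006108 0.009808277081045149
[[0.0005, -0.2919, 0.9564, -0.1203], [1.0, 0.0006, -0.0004, -0.0003], [-0.0005, 0.9564, 0.2919, -0.0736], [0.0, 0.0, 0.0, 1.0]]
[0.20872291 0.58861596 0.25260482] [ 0.26635139  1.55446891 -0.26855831] 0.15 0.08541916370296823
```

View pics/side0.png

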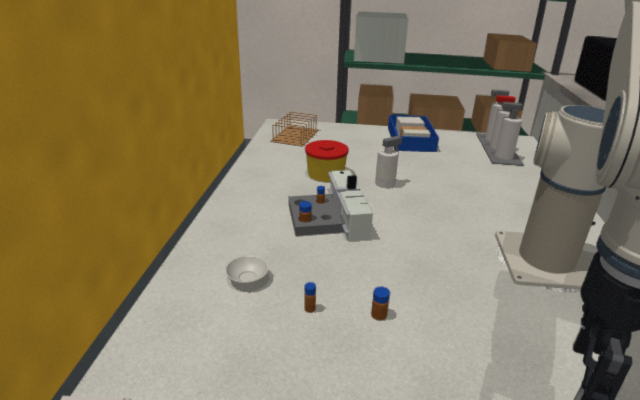

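View pics/top0.png

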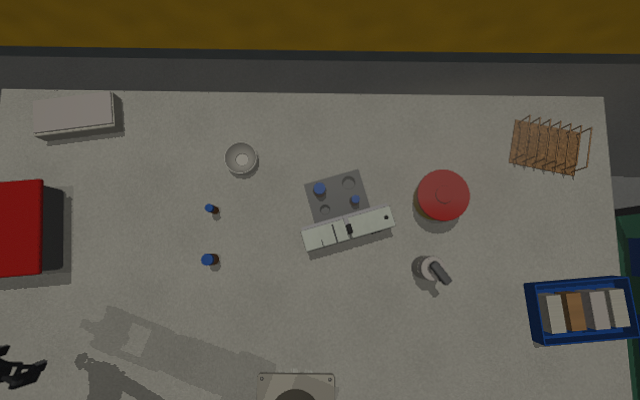

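View pics/wrist0.png

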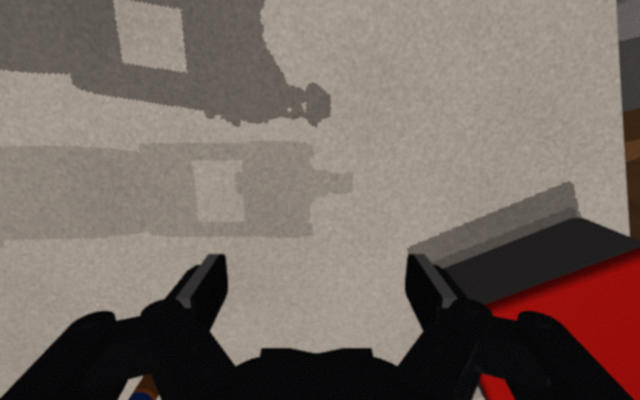

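The side view shows the slim vial near (310,297), the wide vial near (381,303) and the viewer around (335,205). In the top view the slim cap is near (211,209), the wide cap near (209,259), and the viewer spans about (303..395,170..250), yawed. I'll enlarge these areas next.

```bash
cat > h.py <<'E'
import numpy as np,cv2
from rig import manip
from scipy.optimize import least_squares
def intr(c):
    K=np.array([[c["fx"],0,c["cx"]],[0,c["fy"],c["cy"]],[0,0,1.]]); return K,np.array([c["k1"],0,0,0,0.])
def proj(c,T,P):
    K,d=intr(c); Ti=np.linalg.inv(T)
    return cv2.projectPoints(np.asarray(P,float).reshape(-1,1,3),cv2.Rodrigues(Ti[:3,:3])[0],Ti[:3,3],K,d)[0].reshape(-1,2)
def onplane(c,T,uv,z):
    K,d=intr(c); q=cv2.undistortPoints(np.array(uv,float).reshape(-1,1,2),K,d).reshape(-1,2)
    v=np.c_[q,np.ones(len(q))]@T[:3,:3].T; o=T[:3,3]
    return o+v*((z-o[2])/v[:,2])[:,None]
def crop(img,x0,y0,x1,y1,s,name):
    cv2.imwrite(name,cv2.resize(img[y0:y1,x0:x1,::-1],None,fx=s,fy=s,interpolation=cv2.INTER_CUBIC))
E
python3 - <<'E'
from h import *
import pickle
D={n:manip.camera(n) for n in("side","top")}
pickle.dump(D,open("cams.pkl","wb"))
t=D["top"];s=D["side"]
crop(t["image"],295,160,405,260,7,"pics/t_view.png")
crop(t["image"],190,190,240,280,6,"pics/t_vials.png")
crop(s["image"],280,160,380,245,8,"pics/s_view.png")
crop(s["image"],290,270,400,330,7,"pics/s_vials.png")
T=t["cam_to_world"]
print(onplane(t,T,[[211,209],[209,259]],.065))
print(onplane(t,T,[[444,195]],.107),onplane(t,T,[[242,158]],.03),onplane(t,T,[[429,268]],.1))
E
```

```text
[[0.56813564 0.24879879 0.065     ]
 [0.42730651 0.24661172 0.065     ]]
[[ 0.61067834 -0.4023292   0.107     ]] [[0.72769132 0.17484653 0.03      ]] [[ 0.41200103 -0.35790688  0.1       ]]
```

View pics/t_view.png

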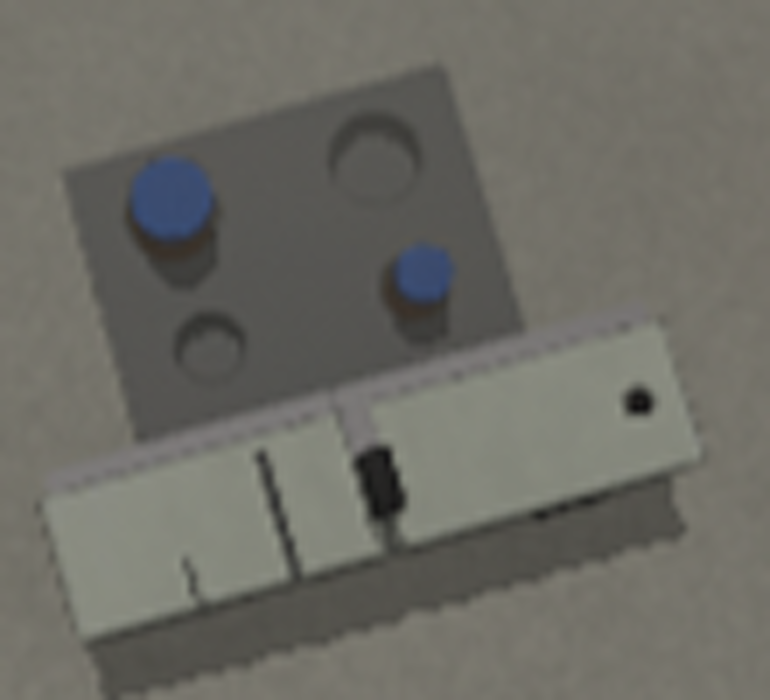

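View pics/t_vials.png

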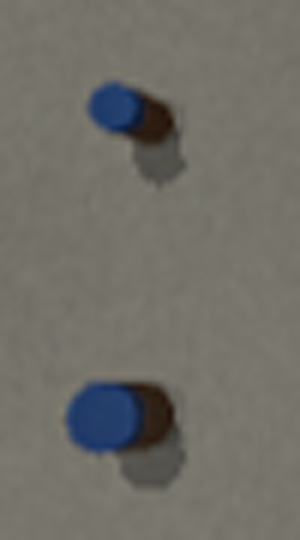

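View pics/s_view.png

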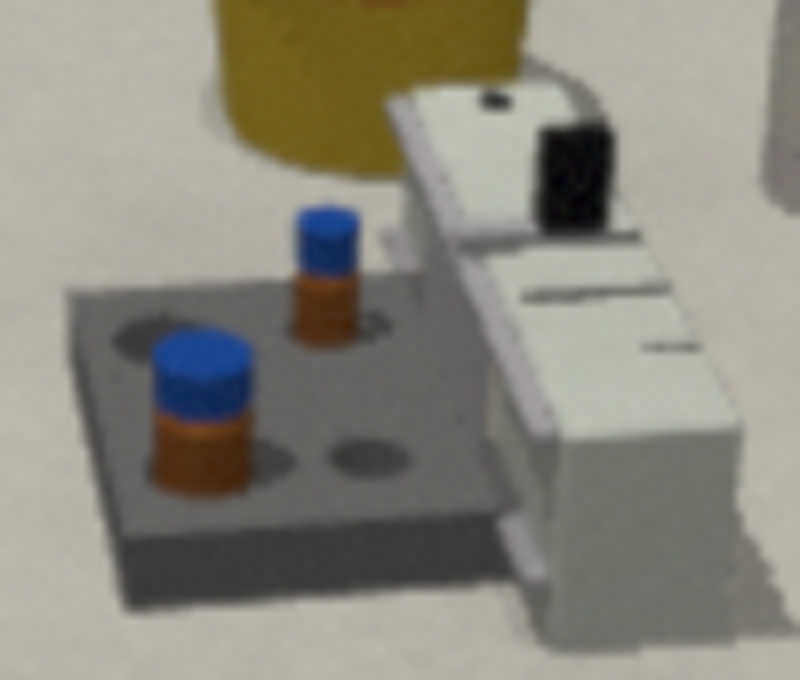

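View pics/s_vials.png

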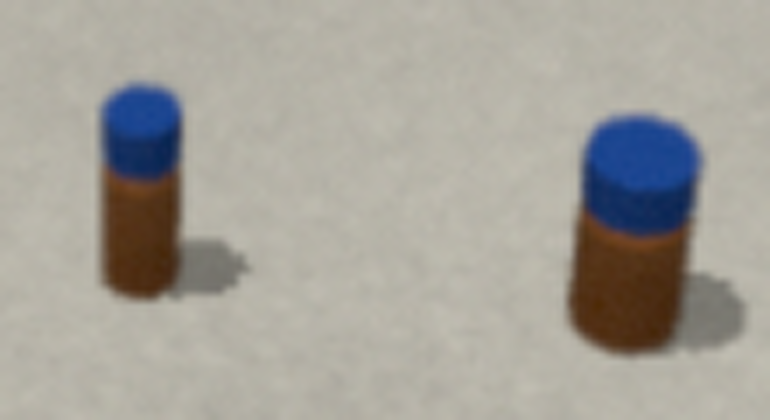

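```bash
cat > fit0.py <<'E'
from h import *
import pickle
D=pickle.load(open("cams.pkl","rb"));t=D["top"];s=D["side"]
obj=[];obs=[];
def A(cam,P,X,Y): obj.append((cam,np.array(P)/1000.)); f,x0,y0=(7,295,160) if cam=="top" else (8,280,160); obs.append(((X+.5)/f+x0-.5,(Y+.5)/f+y0-.5))
for a in [("top",(90,85,30),65,170),("top",(90,-85,30),440,65),("top",(-105,130,85),85,640),("top",(-105,-130,85),703,460),
 ("top",(0,-45,75),424,272),("top",(58,45,75),172,197),("top",(0,45,30),210,347),("top",(58,-45,30),376,160),
 ("side",(58,45,75),203,357),("side",(0,-45,75),328,222),("side",(90,85,30),122,535),("side",(90,-85,30),70,292),
 ("side",(-105,130,85),740,427),("side",(0,45,30),370,460),("side",(58,-45,30),160,340)]: A(*a)
def pt(p,P): c,s_=np.cos(p[2]),np.sin(p[2]); return np.array([p[0]+c*P[0]-s_*P[1],p[1]+s_*P[0]+c*P[1],P[2]])
def res(p,sel=None):
    r=[]
    for (cam,P),o in zip(obj,obs):
        if sel and cam!=sel: continue
        c=D[cam]; r+=list(proj(c,c["cam_to_world"],pt(p,P))[0]-o)
    return np.array(r)
for sel in (None,"top","side"):
    f=least_squares(res,[.55,-.1,.25],args=(sel,)); print(sel,np.round(f.x,4),np.round(f.fun.reshape(-1,2),1).tolist())
p=least_squares(res,[.55,-.1,.25]).x
for n,tt,ss in (("slim",(115,107),(142,112)),("wide",(105,417),(641,156))):
    ut=(tt[0]+.5)/6+189.5,(tt[1]+.5)/6+189.5; us=(ss[0]+.5)/7+289.5,(ss[1]+.5)/7+269.5
    print(n,onplane(t,t["cam_to_world"],[ut],.065),onplane(s,s["cam_to_world"],[us],.065))
for n,P in(("small_well",(0,45,30)),("large_well",(58,-45,30)),("tab",(-78,0,108)),("half",(-78,40,85))): print(n,pt(p,np.array(P)/1e3))
E
python3 fit0.py
```

```text
None [ 0.5881 -0.1176  0.2956] [[-0.8, 0.6], [0.3, 0.1], [-1.2, 1.1], [0.6, 0.6], [-0.1, 0.5], [-0.3, 0.6], [-0.2, 0.5], [-0.3, 0.2], [-0.8, -0.9], [-0.8, -0.8], [-0.6, -0.1], [-1.1, -0.4], [0.0, -1.0], [-0.8, -1.0], [0.2, -0.5]]
top [ 0.5897 -0.1183  0.2958] [[-0.6, 0.1], [0.6, -0.5], [-0.9, 0.6], [0.8, 0.0], [0.1, -0.0], [-0.1, 0.0], [0.1, -0.1], [-0.0, -0.3]]
side [ 0.5859 -0.1141  0.2858] [[-0.3, -0.3], [-0.0, -0.2], [-0.3, 0.5], [-0.3, 0.1], [0.5, -0.0], [-0.3, -0.2], [0.8, -0.0]]
slim [[0.57259236 0.2554544  0.065     ]] [[0.56964093 0.25968958 0.065     ]]
wide [[0.42700629 0.25195113 0.065     ]] [[0.42447923 0.25787722 0.065     ]]
small_well [ 0.57501249 -0.0745381   0.03      ]
large_well [ 0.65671825 -0.14373469  0.03      ]
tab [ 0.51350762 -0.14031159  0.108     ]
half [ 0.50185335 -0.10204701  0.085     ]
```

```bash
cat >> h.py <<'E'
from scipy.spatial.transform import Rotation as R
def ori(yaw):  # tool down, tool y = viewer y at yaw
    c,s=np.cos(yaw),np.sin(yaw)
    return R.from_matrix(np.array([[0,-s,c],[0,c,s],[-1,0,0]])).as_rotvec()
def wcam():
    p=manip.get_position();r=manip.get_ee_rot();c=manip.camera("wrist")
    T=np.eye(4);T[:3,:3]=R.from_rotvec(r).as_matrix();T[:3,3]=p
    return c,T@np.array(c["mount"]),p
YAW=.2956
E
python3 - <<'E'
from h import *
print(R.from_rotvec(manip.get_ee_rot()).as_matrix().round(2).tolist())
for y in (YAW,YAW+np.pi):
  for P in ((.571,.257,.2),(.571,.257,.045),(.4255,.255,.045),(.575,-.0745,.055),(.657,-.144,.055),(.5135,-.14,.11),(.5135,-.14,.2),(.657,-.144,.2)):
    q=manip.solve_ik(P,ori(y)); print(round(y,2),P,None if q is None else np.round(q,2))
E
```

```text
[[-0.0, 0.33, 0.94], [-0.0, 0.94, -0.33], [-1.0, -0.0, 0.0]]
0.3 (0.571, 0.257, 0.2) [ 0.4   0.49  1.67  0.    0.99 -1.46]
0.3 (0.571, 0.257, 0.045) [ 0.4   0.71  1.72 -0.    0.72 -1.46]
0.3 (0.4255, 0.255, 0.045) [ 0.52  0.59  2.01 -0.    0.54 -1.35]
0.3 (0.575, -0.0745, 0.055) [-0.15  0.65  1.82 -0.    0.67 -2.02]
0.3 (0.657, -0.144, 0.055) [-0.23  0.74  1.6  -0.    0.8  -2.1 ]
0.3 (0.5135, -0.14, 0.11) [-0.29  0.5   1.92 -0.    0.72 -2.15]
0.3 (0.5135, -0.14, 0.2) [-0.29  0.36  1.88 -0.    0.91 -2.15]
0.3 (0.657, -0.144, 0.2) [-0.23  0.55  1.55 -0.    1.04 -2.1 ]
3.44 (0.571, 0.257, 0.2) [0.4  0.49 1.67 0.   0.99 1.68]
3.44 (0.571, 0.257, 0.045) [ 0.4   0.71  1.72 -0.    0.72  1.68]
3.44 (0.4255, 0.255, 0.045) [ 0.52  0.59  2.01 -0.    0.54  1.79]
3.44 (0.575, -0.0745, 0.055) [-0.15  0.65  1.82  0.    0.67  1.13]
3.44 (0.657, -0.144, 0.055) [-0.23  0.74  1.6   0.    0.8   1.04]
3.44 (0.5135, -0.14, 0.11) [-0.29  0.5   1.92  0.    0.72  0.99]
3.44 (0.5135, -0.14, 0.2) [-0.29  0.36  1.88  0.    0.91  0.99]
3.44 (0.657, -0.144, 0.2) [-0.23  0.55  1.55  0.    1.04  1.04]
```

```bash
sed -i 's/^YAW=.*/YAW=.2956+np.pi/' h.py; python3 - <<'E'
from h import *
import pickle
t0=manip.get_time()
manip.move_to([.571,.257,.19],ori(YAW)); print("t",manip.get_time()-t0)
manip.hold(.2)
c,T,p=wcam(); pickle.dump((c,T),open("w1.pkl","wb")); print(p,manip.get_time())
cv2.imwrite("pics/w1.png",c["image"][:,:,::-1])
for P in ((.571,.257),(.4255,.255)): print(proj(c,T,[[*P,.065],[*P,0]]).round(1).tolist())
E
```

```text
t 1.7999999999999998
[0.57071925 0.25773511 0.19014878] 2.3
[[315.9, 200.8], [315.9, 182.7]]
[[274.2, 337.5], [281.4, 297.7]]
```

View pics/w1.png

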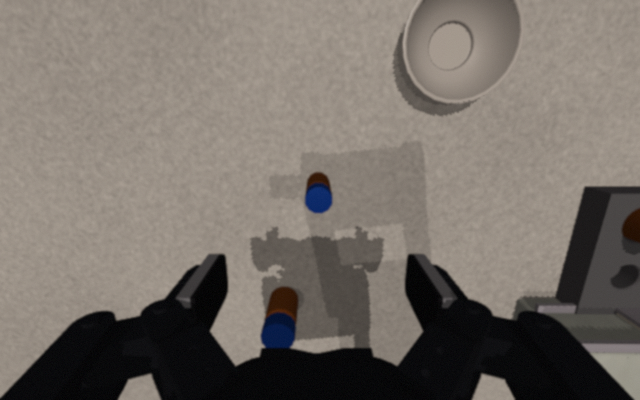

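```bash
cat >> h.py <<'E'
def vmask(img):
    hsv=cv2.cvtColor(img,cv2.COLOR_RGB2HSV)
    return (hsv[:,:,1]>115).astype(np.uint8)
def hullc(c,T,xy,rad,z0,z1):
    a=np.linspace(0,2*np.pi,60,endpoint=False)
    P=np.vstack([np.c_[xy[0]+rad*np.cos(a),xy[1]+rad*np.sin(a),0*a+z] for z in(z0,z1)])
    h=cv2.convexHull(proj(c,T,P).astype(np.float32)); m=cv2.moments(h)
    return np.array([m["m10"]/m["m00"],m["m01"]/m["m00"]]),m["m00"]
def vialfit(c,T,guess,rad,z0=0,z1=.065):
    m=vmask(c["image"]); g=hullc(c,T,guess,rad,z0,z1)[0]
    n,l,st,ce=cv2.connectedComponentsWithStats(m)
    k=[i for i in range(1,n) if st[i,4]>40]; k=min(k,key=lambda i:np.hypot(*(ce[i]-g)))
    f=least_squares(lambda q:hullc(c,T,q,rad,z0,z1)[0]-ce[k],guess)
    return f.x,st[k].tolist(),hullc(c,T,f.x,rad,z0,z1)[1]
E
python3 - <<'E'
from h import *
import pickle
c,T=pickle.load(open("w1.pkl","rb"))
D=pickle.load(open("cams.pkl","rb"))
print(vialfit(c,T,(.571,.257),.012)); print(vialfit(c,T,(.4255,.255),.017))
for n in("top","side"):
  d=D[n];TT=d["cam_to_world"]
  print(n,vialfit(d,TT,(.571,.257),.012)); print(vialfit(d,TT,(.4255,.255),.017))
E
```

```text
(array([0.57151733, 0.25500111]), [306, 173, 26, 40, 789], 968.8706739607733)
(array([0.42660745, 0.252209  ]), [262, 287, 36, 64, 1701], 1957.797702354379)
top (array([0.57353379, 0.25791386]), [205, 204, 14, 10, 77], 110.53372703958303)
(array([0.42684254, 0.25527304]), [201, 254, 18, 11, 145], 191.66955099266488)
side (array([0.56754717, 0.27679519]), [305, 295, 10, 17, 155], 352.9942179261707)
(array([0.42385029, 0.25499542]), [372, 287, 18, 33, 443], 542.423376109451)
```

```bash
python3 - <<'E'
from h import *
import pickle
c,T=pickle.load(open("w1.pkl","rb"))
im=c["image"][:,:,::-1].copy()
im=cv2.resize(im[160:360,250:350],None,fx=3,fy=3,interpolation=cv2.INTER_CUBIC)
a=np.linspace(0,2*np.pi,60)
def dr(im,xy,rad,col):
  for z in(0,.065):
    P=proj(c,T,np.c_[xy[0]+rad*np.cos(a),xy[1]+rad*np.sin(a),0*a+z])
    cv2.polylines(im,[((P-[250,160]+.5)*3-.5).round().astype(int)],True,col,1)
dr(im,(.5715,.2550),.012,(0,255,0)); dr(im,(.4266,.2522),.017,(0,255,0))
m=cv2.resize(vmask(c["image"])[160:360,250:350]*255,None,fx=3,fy=3,interpolation=0)
cv2.imwrite("pics/w1o.png",np.hstack([im,cv2.cvtColor(m,cv2.COLOR_GRAY2BGR)]))
E
```

```text
(no output)
```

View pics/w1o.png

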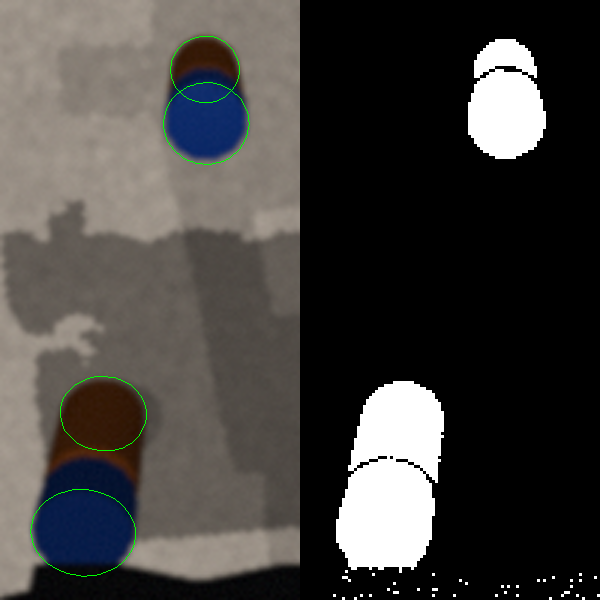

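```bash
python3 - <<'E'
from h import *
import pickle
manip.servo_line([.5717,.2555,.050],rate=.2)
manip.command_gripper(.034); 
manip.command_gripper(0.0,f_grip=30); print(manip.get_width(),manip.get_position(),manip.get_contact_force())
manip.servo_line([.5717,.2555,.12],rate=.15)
print(manip.get_width(),manip.get_time(),manip.get_contact_force())
c,T,p=wcam(); pickle.dump((c,T,p),open("w2.pkl","wb"))
cv2.imwrite("pics/w2.png",c["image"][:,:,::-1])
E
```

```text
0.02341258102467603 [0.5717416  0.25549204 0.0500546 ] [-0.66979261 -0.01748763  0.65457919]
0.023261360216596045 4.5583 [-0.58773274 -0.06683052 -0.02246567]
```

View pics/w2.png

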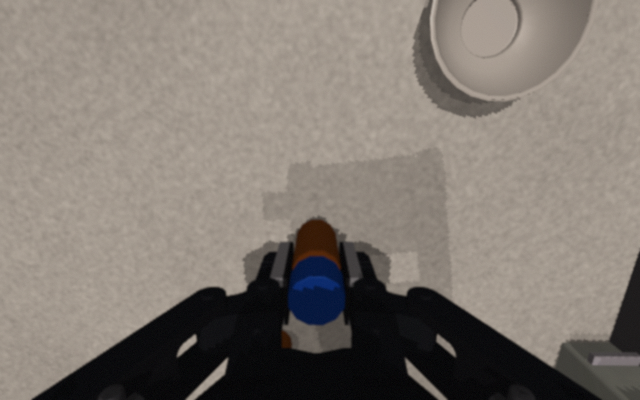

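```bash
python3 - <<'E'
from h import *
import pickle
c,T,p=pickle.load(open("w2.pkl","rb"))
M=np.array(c["mount"]); a=np.linspace(0,2*np.pi,60)
im=cv2.resize(c["image"][200:340,240:400,::-1],None,fx=5,fy=5,interpolation=cv2.INTER_CUBIC)
def dr(y,z,col):
  for x in(.05,-.015):
    P=proj(c,M,np.c_[0*a+x,y+.012*np.cos(a),z+.012*np.sin(a)])
    cv2.polylines(im,[((P-[240,200]+.5)*5-.5).round().astype(int)],True,col,1)
dr(0,0,(0,255,0)); cv2.imwrite("pics/w2o.png",im)
E
```

```text
(no output)
```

View pics/w2o.png

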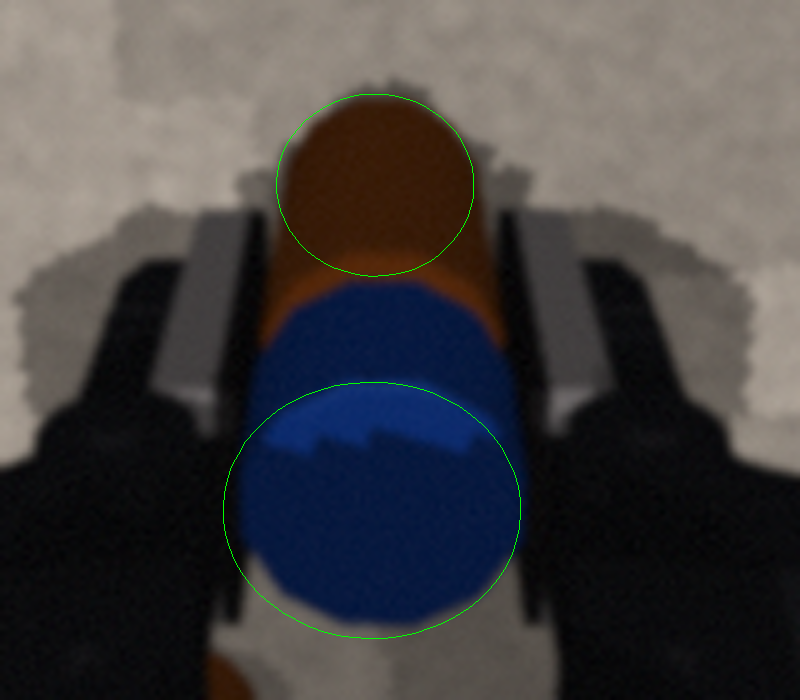

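The slim vial is held upright between the pads. Its cap is centred near (317,297) and its foot near (316,237). I'll carry it over the well and measure the viewer from there.

```bash
python3 - <<'E'
from h import *
import pickle
manip.move_to([.5717,.2555,.2],ori(YAW))
manip.move_to([.585,-.085,.2],ori(YAW)); manip.hold(.2)
c,T,p=wcam(); pickle.dump((c,T,p),open("w3.pkl","wb")); print(p,manip.get_time(),manip.get_width())
cv2.imwrite("pics/w3.png",c["image"][:,:,::-1])
E
```

```text
[ 0.58522255 -0.08381812  0.19995156] 6.5583 0.02280607895273412
```

View pics/w3.png

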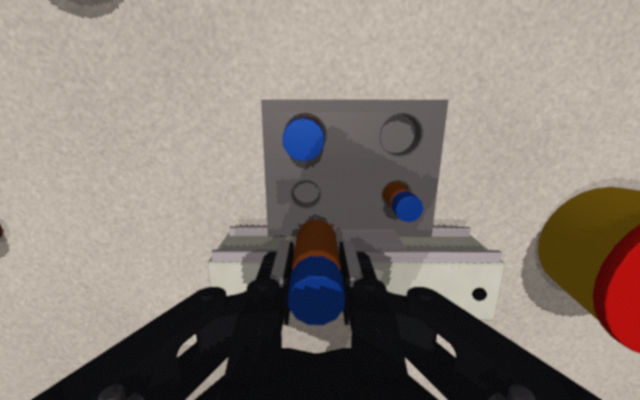

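The viewer is in view: free slim well at (306,192), free wide well at (400,133), loaded caps at (304,139) and (408,208), block top corners at (262,100) and (447,100). I'll zoom in to fit it.

```bash
python3 - <<'E'
from h import *
import pickle
c,T,p=pickle.load(open("w3.pkl","rb"))
crop(c["image"],250,90,460,240,3.8,"pics/w3z.png")
print(manip.get_position())
E
```

```text
[ 0.58522363 -0.08401515  0.20001201]
```

View pics/w3z.png

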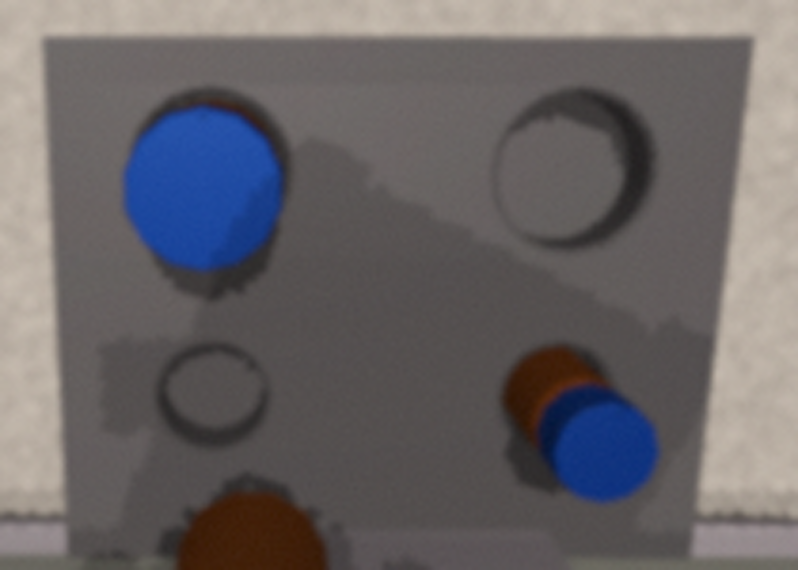

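```bash
cat >> h.py <<'E'
def vp(p,P):
    P=np.array(P)/1000.; c,s=np.cos(p[2]),np.sin(p[2]); return np.array([p[0]+c*P[0]-s*P[1],p[1]+s*P[0]+c*P[1],P[2]])
def vfit(c,T,L,x0=(.588,-.118,.2956)):
    f=least_squares(lambda p:np.concatenate([(proj(c,T,vp(p,P))[0]-o) for P,o in L]),x0)
    return f.x,f.fun.reshape(-1,2).round(2).tolist()
E
python3 - <<'E'
from h import *
import pickle
c,T,p=pickle.load(open("w3.pkl","rb"))
g=lambda X,Y:np.array([(X+.5)/3.8+249.5,(Y+.5)/3.8+89.5])
L=[((90,85,30),g(45,38)),((90,-85,30),g(752,38)),((0,45,30),g(213,394)),((58,-45,30),g(575,169))]
L2=L+[((58,45,75),g(204,188)),((0,-45,75),g(604,446))]
for l in(L,L2):
    v,r=vfit(c,T,l); print(v,r)
    print(vp(v,(0,45,30)),vp(v,(58,-45,30)),vp(v,(-78,0,108)))
# individual back-projection of small well
print(onplane(c,T,[g(213,394),g(575,169)],.03))
E
```

```text
[ 0.58873137 -0.11990412  0.29648123] [[-1.01, -0.89], [0.94, -0.78], [-0.13, 1.21], [0.19, 0.9]]
[ 0.57558431 -0.07686745  0.03      ] [ 0.65734791 -0.1459957   0.03      ] [ 0.51413447 -0.14269235  0.108     ]
[ 0.58906154 -0.119666    0.29657019] [[-1.18, -1.33], [0.84, -1.24], [-0.27, 0.84], [0.08, 0.48], [-0.43, 0.13], [0.93, 1.62]]
[ 0.57591066 -0.0766305   0.03      ] [ 0.6576804  -0.14575147  0.03      ] [ 0.51446667 -0.14246086  0.108     ]
[[ 0.57682036 -0.07663793  0.03      ]
 [ 0.65806531 -0.145519    0.03      ]]
```

```bash
cat >> h.py <<'E'
def goto(P,rate=.15,n=2,tol=.0004):
    P=np.array(P,float); cmd=P.copy(); manip.servo_line(cmd,ori(YAW),rate=rate)
    for _ in range(n):
        manip.hold(.15); e=P-manip.get_position()
        if np.abs(e).max()<tol: break
        cmd=cmd+e; manip.servo_line(cmd,ori(YAW),rate=.03)
    return cmd,manip.get_position()
E
sed -i 's/^YAW=.*/YAW=.2963+np.pi/' h.py
python3 - <<'E'
from h import *
import pickle
manip.servo_line([.5766,-.0756,.13],ori(YAW),rate=.15)
print(goto([.5766,-.0756,.088],rate=.1),manip.get_time(),manip.get_contact_force())
c,T,p=wcam(); pickle.dump((c,T,p),open("w4.pkl","wb")); 
crop(c["image"],220,140,420,330,3.5,"pics/w4.png")
s=manip.camera("side"); crop(s["image"],280,150,380,245,6,"pics/s4.png")
t=manip.camera("top"); crop(t["image"],295,160,405,260,6,"pics/t4.png")
E
```

```text
(array([ 0.57655687, -0.07560007,  0.08788264]), array([ 0.57667049, -0.07561913,  0.08794496])) 8.55 [-0.14440262  0.68890677 -2.01993149]
```

View pics/w4.png

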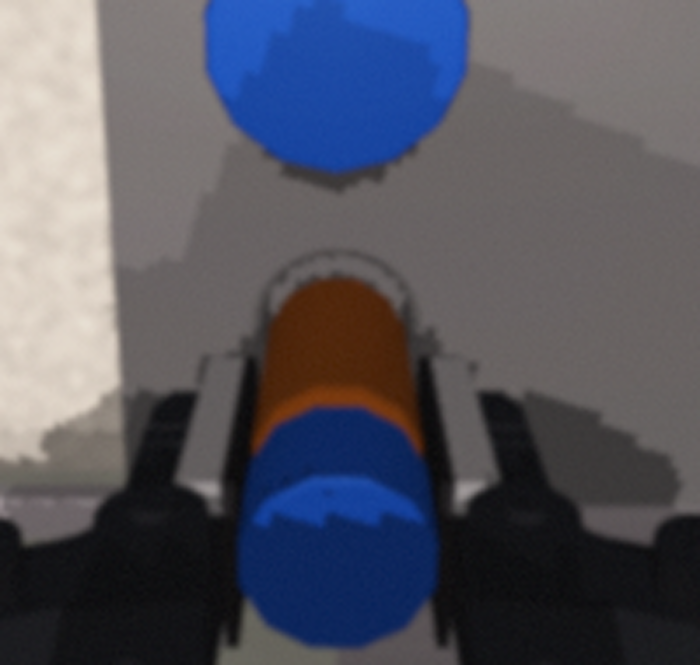

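View pics/s4.png

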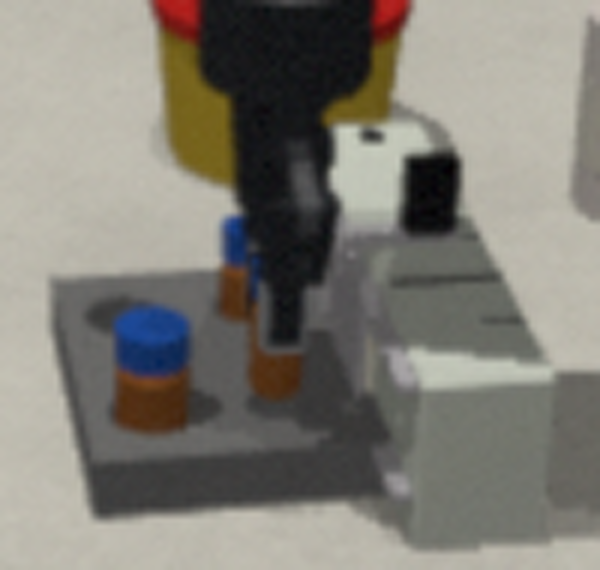

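```bash
python3 - <<'E'
from h import *
import pickle
c,T,p=pickle.load(open("w4.pkl","rb"))
a=np.linspace(0,2*np.pi,90); u=np.array([np.cos(.2963),np.sin(.2963)])
f=lambda P:(P-[220,140]+.5)*3.5-.5
for d in(-.002,-.001,0,.001,.002):
  w=p[:2]+u*d
  print(d,"mouth top row",f(proj(c,T,[[*(w+u*.014),.03]]))[0].round(1))
  print(d,"vial foot far row",f(proj(c,T,[[*(w+u*.012),.038]]))[0].round(1),"cap near",f(proj(c,T,[[*(w-u*.012),.103]]))[0].round(1))
E
```

```text
-0.002 mouth top row [332.3 259.9]
-0.002 vial foot far row [332.1 286.5] cap near [330.1 670.9]
-0.001 mouth top row [332.3 254.6]
-0.001 vial foot far row [332.1 281. ] cap near [330.1 663.8]
0 mouth top row [332.3 249.2]
0 vial foot far row [332.1 275.5] cap near [330.  656.8]
0.001 mouth top row [332.3 243.9]
0.001 vial foot far row [332.1 270. ] cap near [330.  649.7]
0.002 mouth top row [332.3 238.5]
0.002 vial foot far row [332.1 264.5] cap near [330.  642.6]
```

Vial foot and well mouth agree within about 0.5 mm in both directions, so I'm inserting.

```bash
python3 - <<'E'
from h import *
x,y=.5766,-.0756
for z in(.080,.074,.068,.063,.060):
    manip.servo_line([x,y,z],ori(YAW),rate=.05); f=manip.get_contact_force(); print(z,manip.get_position().round(4),f.round(1),round(manip.get_width(),4))
    if abs(f[2])>15: break
E
```

```text
0.08 [ 0.5761 -0.0755  0.0794] [ 1.1 -0.2 -0.5] 0.0232
0.074 [ 0.5763 -0.0756  0.0736] [-0.7 -0.7 -0.6] 0.0231
0.068 [ 0.5764 -0.0755  0.0676] [-0.2 -0.3  0.7] 0.023
0.063 [ 0.5764 -0.0756  0.0627] [ 0.3 -0.  -0.9] 0.0237
0.06 [ 0.5769 -0.0756  0.0601] [0.3 0.5 0.7] 0.0231
```

```bash
python3 - <<'E'
from h import *
import pickle
x,y=.5766,-.0756
manip.servo_line([x,y,.0585],ori(YAW),rate=.05); print(manip.get_contact_force())
manip.command_gripper(.05); 
manip.servo_line([x,y,.16],ori(YAW),rate=.2)
c,T,p=wcam(); crop(c["image"],220,120,460,320,3.2,"pics/w5.png"); print(manip.get_time())
manip.move_to([.427,.253,.2],ori(YAW)); manip.command_gripper(.085); manip.hold(.15)
c,T,p=wcam(); pickle.dump((c,T,p),open("w6.pkl","wb")); crop(c["image"],220,120,460,320,3.2,"pics/w6.png")
print(vialfit(c,T,(.427,.254),.017),p,manip.get_time())
E
```

```text
[-3.59432579  2.11703326 13.94652553]
11.375
(array([0.42535409, 0.2520881 ]), [298, 168, 36, 49, 1321], 1555.924285022309) [0.42705155 0.25293941 0.1999989 ] 13.375
```

View pics/w5.png

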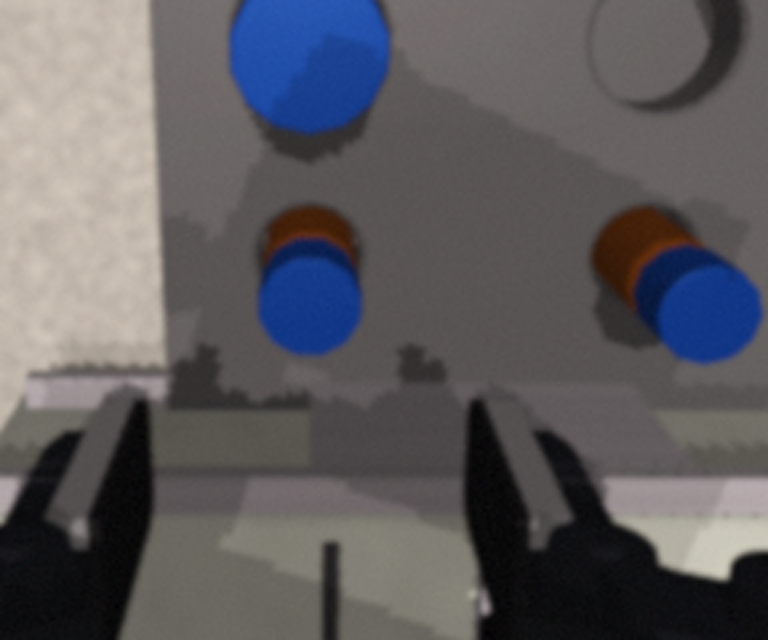

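View pics/w6.png

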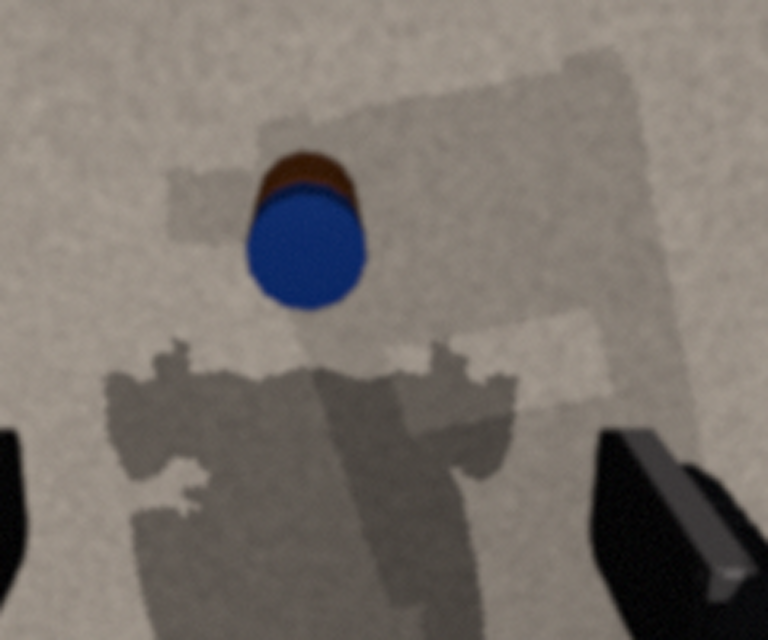

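The slim vial stands upright in its well, with its cap at the same height as the loaded one. The wide vial's cap is at crop (306,248), measured at about (0.4252, 0.2529). Grasping it now.

```bash
python3 - <<'E'
from h import *
import pickle
x,y=.4252,.2528
manip.servo_line([x,y,.09],ori(YAW),rate=.2)
print(goto([x,y,.050],rate=.15,n=1))
manip.command_gripper(.045); 
manip.command_gripper(0.0,f_grip=35); print(manip.get_width(),manip.get_position())
manip.servo_line([x,y,.2],rate=.2)
c,T,p=wcam(); pickle.dump((c,T,p),open("w7.pkl","wb")); crop(c["image"],220,140,420,330,3.5,"pics/w7.png")
manip.move_to([.65,-.145,.2],ori(YAW)); 
x,y=.6581,-.1450
manip.servo_line([x,y,.13],ori(YAW),rate=.15)
print(goto([x,y,.088],rate=.1),manip.get_time(),manip.get_contact_force(),manip.get_width())
c,T,p=wcam(); pickle.dump((c,T,p),open("w8.pkl","wb")); crop(c["image"],220,140,420,330,3.5,"pics/w8.png")
s=manip.camera("side"); crop(s["image"],280,150,380,245,6,"pics/s8.png")
E
```

```text
(array([0.42442746, 0.25235605, 0.04876561]), array([0.42451535, 0.25241868, 0.04913576]))
0.03315467052695914 [0.4244496  0.25235441 0.04883551]
(array([ 0.65805127, -0.14499235,  0.08786296]), array([ 0.65815882, -0.14501589,  0.08793311])) 20.2333 [ 0.2496387  -0.78671975 -0.9341959 ] 0.03320956827190738
```

View pics/w7.png

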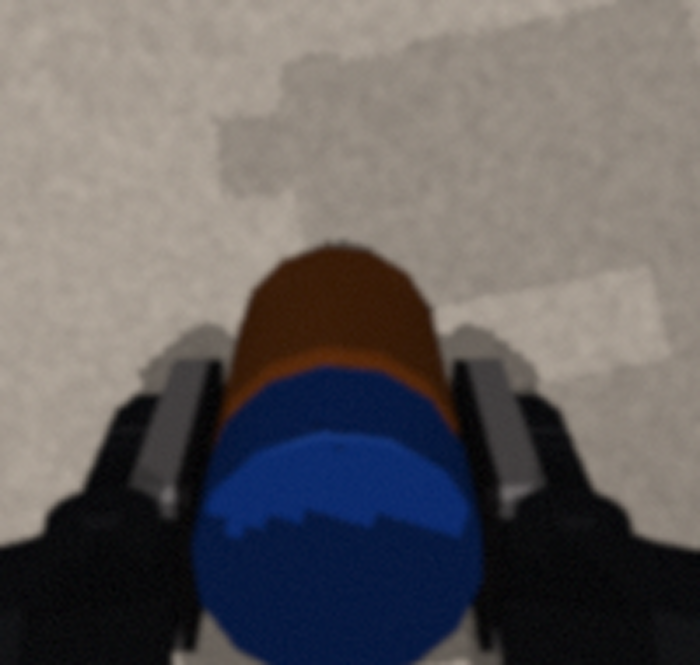

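View pics/w8.png

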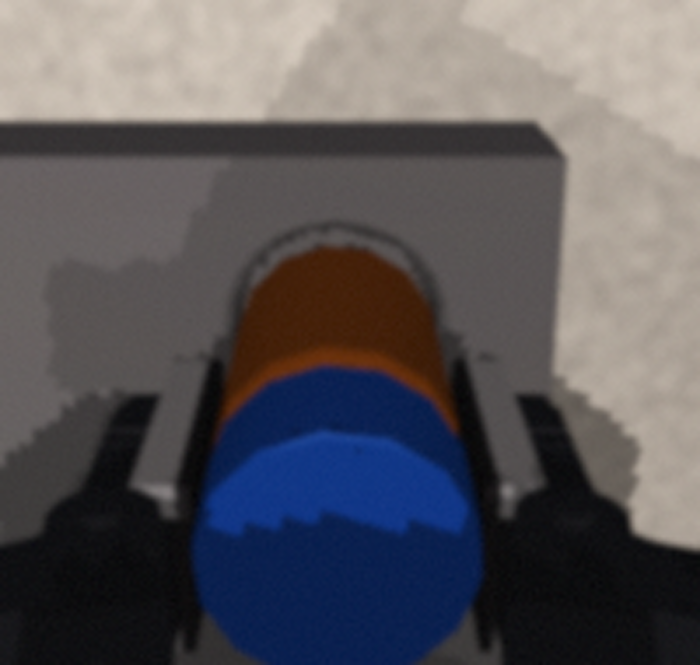

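View pics/s8.png

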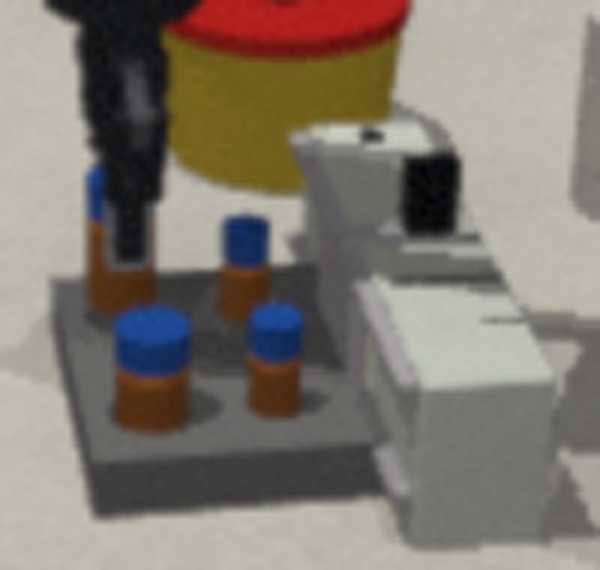

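```bash
python3 - <<'E'
from h import *
import pickle
c,T,p=pickle.load(open("w8.pkl","rb"))
u=np.array([np.cos(.2963),np.sin(.2963)]);v=np.array([-u[1],u[0]])
f=lambda P:(P-[220,140]+.5)*3.5-.5
for d in(-.001,0,.001):
  w=p[:2]+u*d
  print(d,"mouth top",f(proj(c,T,[[*(w+u*.019),.03]]))[0].round(1),"foot far",f(proj(c,T,[[*(w+u*.017),.0391]]))[0].round(1))
im=cv2.resize(c["image"][190:260,270:365,::-1],None,fx=8,fy=8,interpolation=cv2.INTER_CUBIC)
cv2.imwrite("pics/w8z.png",cv2.convertScaleAbs(im,alpha=1.8))
E
```

```text
-0.001 mouth top [332.3 227.7] foot far [332.1 255.5]
0 mouth top [332.3 222.3] foot far [332.1 249.9]
0.001 mouth top [332.3 216.9] foot far [332.1 244.2]
```

View pics/w8z.png

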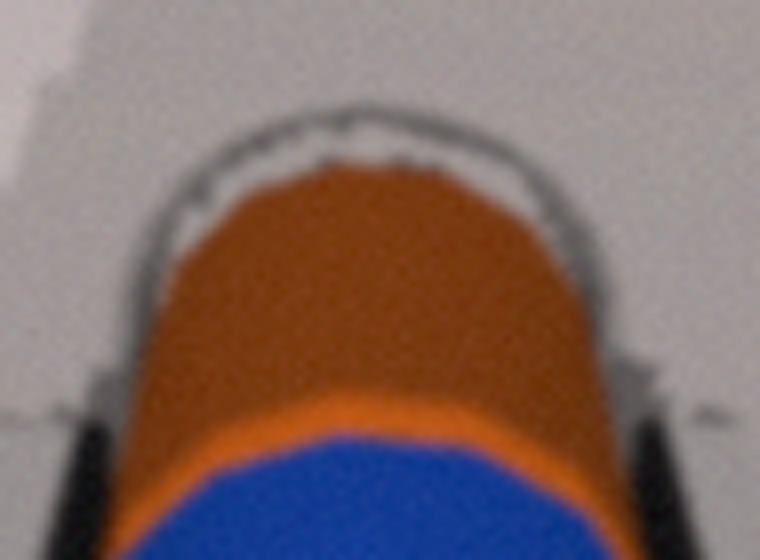

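```bash
python3 - <<'E'
from h import *
x,y=.6574,-.1447
for z in(.084,.078,.072,.066,.061,.0585):
    manip.servo_line([x,y,z],ori(YAW),rate=.05); f=manip.get_contact_force(); print(z,manip.get_position().round(4),f.round(1),round(manip.get_width(),4))
    if abs(f[2])>15: break
E
```

```text
0.084 [ 0.657  -0.1446  0.0835] [-0.2  0.3 -0.6] 0.0335
0.078 [ 0.6571 -0.1446  0.0775] [ 0.4  0.8 -0.7] 0.0334
0.072 [ 0.657  -0.1446  0.0714] [-0.3 -0.7 -1.3] 0.033
0.066 [ 0.6572 -0.1446  0.0655] [ 0.6 -0.3 -0.5] 0.0329
0.061 [ 0.6574 -0.1446  0.0606] [ 0.2  0.1 -0.5] 0.0333
0.0585 [ 0.6577 -0.1448  0.0589] [-0.3 -0.3  2.4] 0.033
```

```bash
python3 - <<'E'
from h import *
import pickle
x,y=.6574,-.1447
manip.servo_line([x,y,.0575],ori(YAW),rate=.05); print(manip.get_contact_force())
manip.command_gripper(.055)
manip.servo_line([x,y,.2],ori(YAW),rate=.2)
c,T,p=wcam(); pickle.dump((c,T,p),open("w9.pkl","wb")); cv2.imwrite("pics/w9.png",c["image"][:,:,::-1])
manip.servo_line([.5147,-.1413,.23],ori(YAW),rate=.2)
manip.command_gripper(.04); manip.hold(.1)
c,T,p=wcam(); pickle.dump((c,T,p),open("w10.pkl","wb")); cv2.imwrite("pics/w10.png",c["image"][:,:,::-1])
s=manip.camera("side"); crop(s["image"],280,150,380,245,6,"pics/s10.png");print(manip.get_time(),p)
E
```

```text
[-4.11518969  0.35004508 11.55960885]
24.7667 [ 0.51493081 -0.14127198  0.22977957]
```

View pics/w9.png

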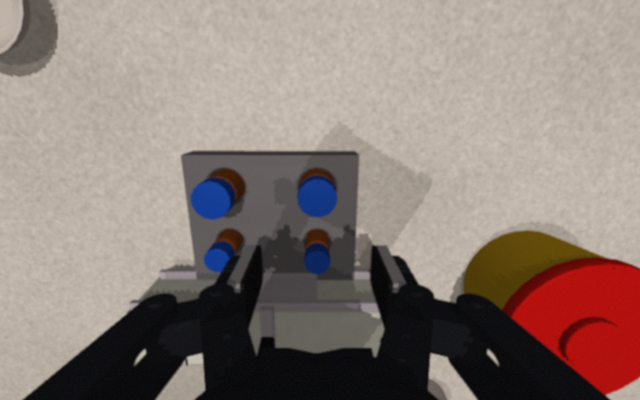

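View pics/w10.png

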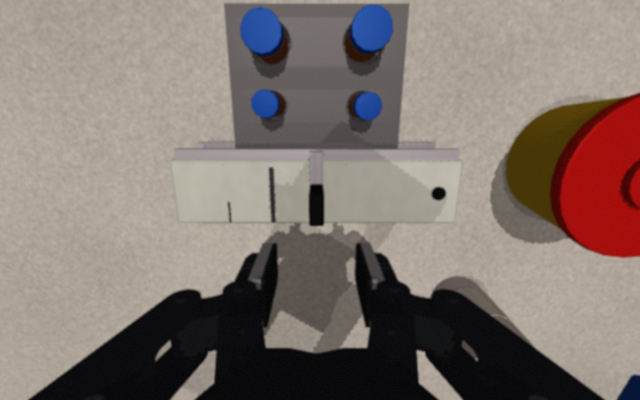

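View pics/s10.png

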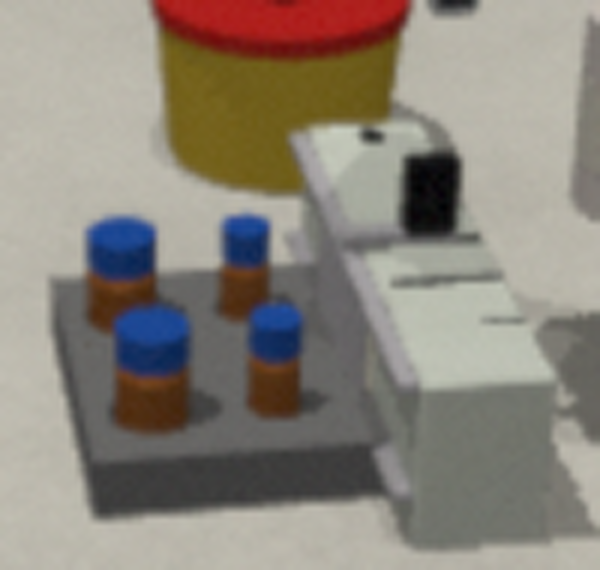

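All four vials stand upright and level. The tab is at (316,205), centred between the jaws, with the half mark at (272,195). I'll check the tab's fore-aft position before grasping.

```bash
python3 - <<'E'
from h import *
import pickle
c,T,p=pickle.load(open("w10.pkl","rb"))
v=(.5893,-.1186,.2955)
for P in((-65,0,128),(-91,0,128),(-65,6,128),(-65,-6,128),(-78,40,85),(-105,0,85),(-45,0,91),(-105,-130,85),(-105,130,85)): print(P,proj(c,T,vp(v,P))[0].round(1))
crop(c["image"],160,140,480,235,2.5,"pics/w10z.png")
E
```

```text
(-65, 0, 128) [314.8 193.7]
(-91, 0, 128) [314.8 225.6]
(-65, 6, 128) [306.9 193.7]
(-65, -6, 128) [322.7 193.7]
(-78, 40, 85) [270.9 194.6]
(-105, 0, 85) [315.  222.5]
(-45, 0, 91) [315.  159.5]
(-105, -130, 85) [454.6 222.8]
(-105, 130, 85) [175.3 222.4]
```

View pics/w10z.png

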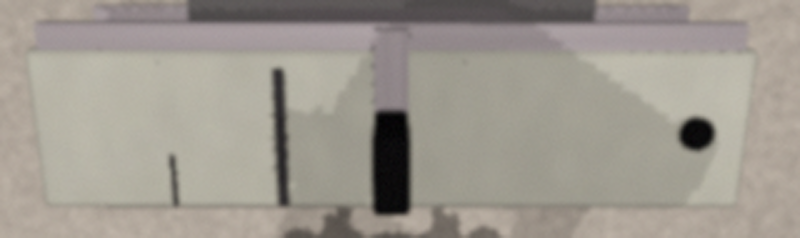

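```bash
python3 - <<'E'
from h import *
import pickle
x,y=.5147,-.1414
manip.servo_line([x,y,.16],ori(YAW),rate=.15)
print(goto([x,y,.115],rate=.1,n=1))
manip.command_gripper(0.0,f_grip=80); print(manip.get_width(),manip.get_contact_force()); manip.hold(.2)
p0=manip.get_position(); print(p0); np.save("p0.npy",p0)
v=np.array([-np.sin(.2958),np.cos(.2958),0])
for k in range(1,5):
    manip.servo_line(p0+v*.01*k,ori(YAW),rate=.05); q=manip.get_position()
    print(k,((q-p0)@v).round(4),manip.get_contact_force().round(1),round(manip.get_width(),4))
manip.hold(.3);q=manip.get_position(); print(((q-p0)@v).round(4),(q-p0).round(4),manip.get_contact_force().round(1),manip.get_time())
c,T,p=wcam(); pickle.dump((c,T,p),open("w11.pkl","wb")); cv2.imwrite("pics/w11.png",c["image"][:,:,::-1])
s=manip.camera("side"); crop(s["image"],280,150,380,245,6,"pics/s11.png")
t=manip.camera("top"); crop(t["image"],295,160,405,260,6,"pics/t11.png")
E
```

```text
(array([ 0.51413179, -0.14122476,  0.11422794]), array([ 0.51418107, -0.14122264,  0.11444616]))
0.011035454377728902 [-1.42104651 -0.55893001  3.59909614]
[ 0.51424614 -0.14147356  0.11442114]
1 0.0093 [-0.4 -7.9  1.3] 0.0114
2 0.0191 [-1.  -9.3  1.2] 0.0107
3 0.0289 [-0.7 -9.7  1. ] 0.0113
4 0.0388 [ -0.4 -11.7  -0.8] 0.0112
0.0386 [-0.0112  0.0369  0.    ] [ -0.  -11.3   0.7] 28.6417
```

View pics/w11.png

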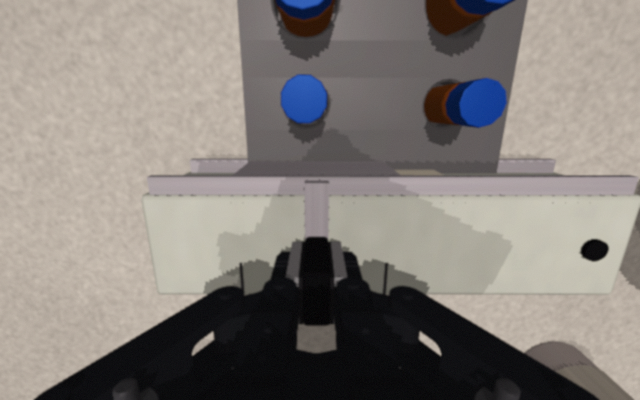

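View pics/s11.png

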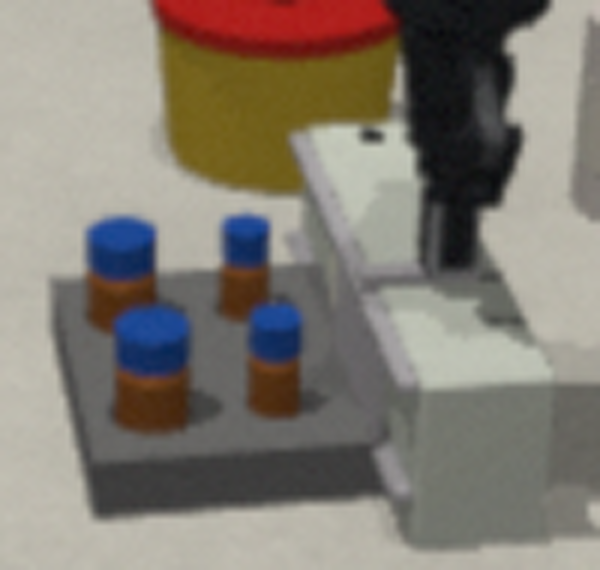

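View pics/t11.png

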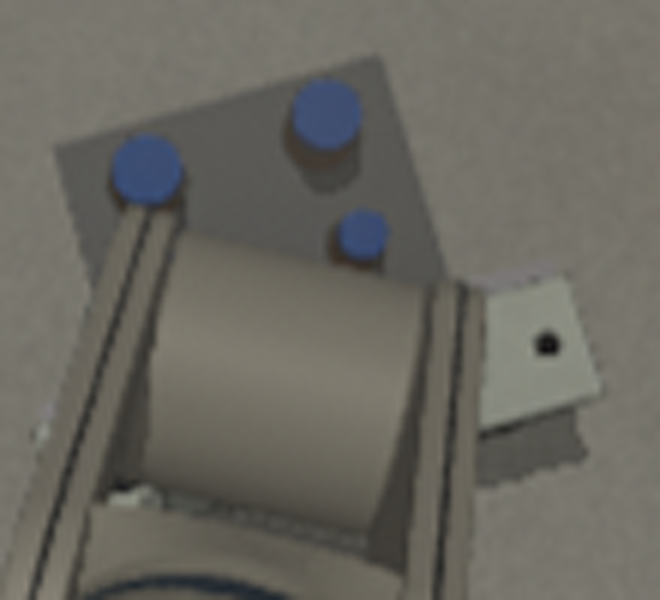

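The tab stands over the middle line. Measured against the housing ends in the wrist picture (strip at column 316, ends at 144 and 637), the travel is about 39 mm. The TCP reading gives 38.6 mm with about 11.5 N on it. One stillness check, then I hand in.

```bash
python3 - <<'E'
from h import *
p0=np.load("p0.npy");v=np.array([-np.sin(.2958),np.cos(.2958),0])
for _ in range(4):
    manip.hold(.25); print(((manip.get_position()-p0)@v).round(4),manip.get_contact_force().round(1),np.abs(manip.get_joint_vel()).max().round(4),round(manip.get_width(),4))
manip.sign_off(); print(manip.get_time())
E
```

```text
0.0385 [ -0.8 -12.    0.2] 0.0011 0.011
0.0385 [ -0.5 -11.7  -0.2] 0.0018 0.0111
0.0385 [  0.3 -11.7  -0.5] 0.0014 0.0111
0.0385 [ -0.2 -12.1  -0.1] 0.0018 0.0117
the job is handed in; nothing more can be done
the job is handed in; nothing more can be done
```

I put the slim vial and then the wide vial into their free wells. I then gripped the shutter tab at 80 N, slid the shutter to half travel, and handed the job in while still holding it. The robot clock read 28.6 s after the slide, about 30 s at hand-in.

**Last checks:**
- **Vials:** Both went down without resistance until they met the well floor. The later side and wrist pictures show all four vials upright, each pair at the same height. The bystanders were not approached, and the yellow tub looks unmoved in the late pictures. I did not measure any bystander's position at the end.
- **Shutter:** The gripper's movement gives a travel of 38.5 mm, and the picture geometry about 39–39.5 mm, against the 40 ± 8 mm allowed. It stayed still for the last second at about 12 N, as expected from the spring at half travel.

**What I couldn't confirm or what disagreed:**
- The fingers hid the middle line at the end, so I checked the tab against the ends of the lamp housing instead.
- At the start, the camera estimates differed by about 2–6 mm. I settled the well positions with the wrist camera, comparing each held vial with its well mouth just before inserting.

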